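# Shut off the marked valve under the sliding cover

## Robot

A 6-joint arm with a two-finger parallel gripper is mounted at the origin on a cart in front of the work surface, level with it; the furniture and walls round the work are solid. World frame = base frame: x ahead of the robot, y to its left, z up, the work surface at z = 0. Lengths are in mm, angles in rad, forces in N, time in s.
With the tool pointing down it reaches from about 300 to 875 mm from the base axis. Payload 4.2 kg.
Tool frame: the origin (TCP) lies between the finger pads; the fingertips stand 14 mm ahead of it and the grasp point (between the pads) lies 5 mm behind it; y points along the fingers, z is the direction in which the jaws open and shut, and the axes are right-handed (so a half turn about y gives the same grasp; the last joint's range is limited). The gripper opens to 85 mm and grips with 20 to 120 N. Pads are 22 mm wide; open, the fingers measure 114 mm over their backs; the gripper's body (76 mm by 85 mm) begins 54 mm behind the grasp point. The pads swing forward as they close: fully open they stand 13 mm farther back than shut.
Start: joints at [-1.279, 0.32, 1.565, -0, 1.257, -0.02], TCP at [176.397, -547.288, 245.338] pointing down, gripper open.
Joint ranges: [-3.11, 3.11], [-0.84, 2.01], [0.21, 2.61], [-1.34, 4.49], [0.05, 2.63], [-2.56, 2.56]. Speed limits (rad/s): [2.57, 2.57, 3.14, 3.14, 3.14, 3.14].

## Interface

Orientations are given as a rotation vector (axis times angle).
In Python, from bench import env gives the robot as it stands.
- The arm moves only by the shell command python3 -m crank 'ROWS' [OPENING]. ROWS is JSON, a list of rows, each a list of 4 numbers: the shift along the tool's x, y, z in mm, then the turn about the tool's y in degrees. A call has 1 to 8 rows; each row is the pose to reach, as a shift and turn from the pose commanded when the call began, along the tool's axes at that moment; what a row does not reach only later rows make up. A row lasts 1/8 s, in which the tool goes at most 62.5 mm and 10.7 degrees, less where a joint would pass 70% of its speed; a pose out of reach is approached as far as the arm can. A call with a gripper value outside its range is refused whole. OPENING is the opening, from 0 (shut) to 1 (fully open), set as the call begins (- or left out, the last holds). The fingers move at their own pace and stop on an object; the grip force is fixed at half the most. Time passes only in rows, so rows that repeat a pose let the fingers close. It gives the time, the measured TCP pose, the force and the opening at its end, in the units of the state.
- env.sense(): the state, without advancing time (a new reading comes with each control period).
- env.camera(name): name is "side" or "top" or "wrist"; returns a dict with "image" (384x512x3 uint8, red, green, blue), "fx", "fy", "cx", "cy" (pixels), "k1" (the pictures are not rectified: a ray, as slopes to the right and down, at radius r is drawn at 1 + k1 r^2 times it, then the intrinsics apply), "R" (3x3) and "t" (3): a world point X has camera coordinates R X + t; the wrist camera has in their place "tool_from_camera" (4x4, takes a point from camera to tool coordinates, whose origin is the TCP and whose axes are the tool frame's). Camera axes: x right, y down, z forward; pixel columns grow to the right and rows downward; lengths in mm; the calibration is good to about 2 mm. A picture is of the moment at which its call begins: read the wrist's pose just before it. There is no depth.
- env.close_job(): hands the job in, once; it reports no verdict.
Trained networks look in a picture, given as the dict that the camera call returned (one of the last four; its "shot" number tells which), for a name from the list of things; names that differ only in an ending like _2 or _b are one class to them, and where a whole thing is asked for, a point or a joint stands for the part that bears it (a point fixed in the world has none). Each returns a list of dicts, best first, with "score" (0 to 1); they miss things now and then, are a little off and sometimes report something else, mostly with a low value. They report only what shows in the picture. A call takes as long as a camera call.
- env.regions_of(label, picture): "mask" (384x512 bool, what is visible of it) and "bbox" ([centre column, centre row, width, height] in pixels, round what is visible of it).
The state is a dict: "time_s": time; "joint_pos": joint angles; "qvel": joint speeds; "effort": joint torques, N m; "ee_pos": TCP position; "tool_rot": TCP orientation; "force": force on the tool from outside, world axes, zero at the start; "wrist_torque": the same for the moment, N m; "opening": opening from 0.0 (shut) to 1.0 (fully open).
Only numpy, scipy, OpenCV 4.12 (cv2) and the standard library are available. Lean on these libraries where they do the work, as an engineer would, in place of code of your own. Each camera call takes 0.05 s, during which the arm holds its last target.

## Task

On the air manifold box, push the loose cover aside along its runners, all the way to the end stop on the left, so that the two valves under it are revealed. Then push the lever with the round disc on its end clockwise until it is fully shut, crosswise to its pipe. Only push with the fingers: do not lift or tip the cover, leave the plain lever as it is, and do not disturb the loose things around the box.

Things in the scene. Friction and masses are not known exactly. Their poses are not given: they have to be found in the camera images.
- manifold: Air manifold box fixed on the bench: grey sheet metal, 160 mm (x) by 424 mm (y), origin at the centre of its underside, y along the box. Right half (-y): open valve bay, inside x -65 to 65, y -202 to 0 mm, floor 8 mm up, end wall 66 mm high. Left half (+y): closed deck 66 mm high. Runner tops 70 mm high, guide lips (tops 78 mm) outside them at x = +-75 to +-80 mm.
- cover: Loose metal cover, a shallow pan upside down, 146 mm (x) by 204 mm (y) by 24 mm high, 0.3 to 0.65 kg, origin at the centre of its underside, axes as the box's. It lies on the runners over the bay (70 to 94 mm above the bench), its centre at y = -106 to -90 mm in the box's frame, and slides with a few newtons along +y to y = +108 mm, where it meets the end plate.
- cover_push (a point): Middle of the cover's right (-y) end face, 82 mm above the bench: a plain upright face 19 mm high, free to push. The box has small corner stops there (78 mm high), only beyond x = +-53 mm in the box's frame.
- end_stop (a point): Middle of the inner face of the end plate (84 mm high) at the left (+y) end of the box, y = +210 mm in the box's frame; the cover's left end face stops against it.
- eye_lever (a joint): Lever of the marked valve (rad): 0 = fully open, lever pointing along the box's -x; it turns clockwise seen from above, to 1.571 = fully shut, lever pointing along the box's +y. It starts at 0 to 0.2, has about 0.1 N m of friction, stays where left; hard stop at each end.
- eye_pad (a point): Centre of the round eye of the marked lever: a flat steel disc 30 mm in diameter and 12 mm thick (52 to 64 mm above the bench), 42 mm from the pivot, at the end of a 12 mm wide bar. It is marked by this disc alone; its reading tells which of the two places the marked valve has.
- eye_pivot (a point): Point on the vertical pivot axis of the marked lever, 58 mm above the bench. The two pivots stand 25 mm on the +x side of the box's middle line, at y = -147 and -67 mm in the box's frame; which valve stands where varies. The brass valve bodies and pipes below reach 41 mm above the bench.
- plain_lever (a joint): Lever of the other valve, same motion and values, to be left as it is (starts at 0 to 0.2).
- plain_pad (a point): Point on the plain lever, a straight steel bar without a disc, 12 mm wide, 12 mm thick (52 to 64 mm above the bench), 49 mm long from the pivot; this point lies 42 mm from the pivot, on the bar's axis.
- bush_5: Loose bystander: small bronze bush, 26 mm across, 34 mm high, on the bench close in front of the box. Origin at its underside.
- spanner_13: Loose bystander: small spanner, 178 mm long, lying close in front of the box.
- bolt_1: Loose bystander: bolt 54 mm high standing on its head close behind the box.
- bolt_2: Loose bystander: bolt 48 mm high standing on its head close behind the box.
- bolt_3: Loose bystander: bolt 42 mm high standing on its head left of the box.
- bush_4: Loose bystander: flat bush 46 mm across, 18 mm high, right of the box near the bench corner.

How it is judged:
By the outcome, as a careful person would: the job done as asked, in the order asked, and still so for the second after the job is handed in, with the robot touching nothing.
It also fails if it takes over 51 s, if anything falls off the work surface, if the arm or the gripper's body presses on something with over 40 N, if the wrist force passes 120 N, or if a joint passes its speed limit or range.

## Working session

There is one attempt and no reset: what is moved stays moved. The work goes in short steps, Python scripts to look and compute and a shell command to move; the robot and the scene stay as the last step left them, time stands still between calls to the robot, and variables do not carry over. Pictures are saved under pics/ and viewed, and the job is handed in when it is done.

```bash
ls; mkdir -p pics; cat > h.py <<'E'
import numpy as np, cv2
from scipy.spatial.transform import Rotation as Ro
from bench import env
def ray(c,u,v,pose=None):
    x,y=(u-c["cx"])/c["fx"],(v-c["cy"])/c["fy"]
    xd=np.hypot(x,y); r=xd
    for _ in range(30): r=xd/(1+c["k1"]*r*r)
    s=r/xd if xd>0 else 1
    d=np.array([x*s,y*s,1.])
    if "R" in c:
        R=np.array(c["R"]);t=np.array(c["t"]); return -R.T@t, R.T@d
    T=np.array(c["tool_from_camera"]); p,rv=pose; Rt=Ro.from_rotvec(rv).as_matrix()
    return Rt@T[:3,3]+p, Rt@T[:3,:3]@d
def at_z(c,u,v,z,pose=None):
    o,d=ray(c,u,v,pose); return o+d*(z-o[2])/d[2]
def proj(c,X,pose=None):
    X=np.asarray(X,float)
    if "R" in c: q=np.array(c["R"])@X+np.array(c["t"])
    else:
        T=np.array(c["tool_from_camera"]);p,rv=pose;Rt=Ro.from_rotvec(rv).as_matrix()
        q=T[:3,:3].T@(Rt.T@(X-p)-T[:3,3])
    x,y=q[:2]/q[2]; k=1+c["k1"]*(x*x+y*y)
    return np.array([c["fx"]*x*k+c["cx"],c["fy"]*y*k+c["cy"]])
def save(c,n): cv2.imwrite(f"pics/{n}.png",c["image"][:,:,::-1])
E
python3 - <<'E'
from h import *
s=env.sense(); print({k:np.round(v,3).tolist() for k,v in s.items()})
for n in ["top","side","wrist"]:
    c=env.camera(n); save(c,n+"0"); print(n,[ (k,np.round(v,3).tolist()) for k,v in c.items() if k!="image"])
    for l in ["manifold","cover","eye_pad","bush_5","spanner_13","bolt_1","bush_4"]:
        for r in env.regions_of(l,c)[:4]: print(l,round(r["score"],2),np.round(r["bbox"],1))
E
```

```text
pics
{'time_s': 0.0, 'joint_pos': [-1.279, 0.32, 1.566, 0.0, 1.257, -0.02], 'qvel': [0.001, -0.001, 0.001, -0.001, 0.001, -0.0], 'effort': [-0.003, -41.553, -23.417, -0.0, 0.008, 0.0], 'ee_pos': [176.262, -546.863, 244.483], 'tool_rot': [-0.323, 2.055, -2.052], 'force': [-0.838, -0.317, -0.101], 'wrist_torque': [-0.011, 0.012, 0.029], 'opening': 0.998}
top [('fx', 430.665), ('fy', 430.665), ('cx', 261.633), ('cy', 185.508), ('k1', -0.157), ('R', [[-0.025, -1.0, -0.009], [-0.995, 0.026, -0.096], [0.096, 0.007, -0.995]]), ('t', [-36.227, 542.347, 1246.395]), ('shot', 1)]
cover 0.83 [315.3 178.8  74.4  60.5]
eye_pad 0.45 [278.2 180.8 163.9  73.4]
bush_5 0.4 [390.1 219.8  12.5  13.1]
bush_5 0.37 [251.8 223.9   7.    6.1]
spanner_13 0.84 [302.1 224.2  48.5   4.8]
bolt_1 0.55 [138.1 216.5   8.4   9.4]
bolt_1 0.42 [321.2 141.3   9.    8.8]
bolt_1 0.4 [300.7 144.7   8.2   9.5]
bush_4 0.4 [390.1 219.8  12.5  13.1]
bush_4 0.37 [251.8 223.9   7.    6.1]
side [('fx', 453.399), ('fy', 453.399), ('cx', 252.876), ('cy', 191.84), ('k1', -0.14), ('R', [[1.0, -0.01, -0.004], [-0.008, -0.39, -0.921], [0.008, 0.921, -0.39]]), ('t', [-555.349, 64.795, 1406.892]), ('shot', 2)]
manifold 0.62 [253.5 218.7  79.8  95.9]
cover 0.88 [257.  217.2  61.8  42. ]
cover 0.65 [253.1 219.1  76.9  95.6]
bush_5 0.76 [199.9 290.9  29.9  16.8]
spanner_13 0.58 [206.9 236.8  16.1  33.3]
bolt_1 0.47 [291.8 228.    6.7  19.6]
bolt_1 0.45 [298.3 239.1   6.2  16.1]
bolt_1 0.44 [226.6 168.9   3.1   8.7]
bush_4 0.76 [199.9 290.9  29.9  16.8]
wrist [('fx', 295.96), ('fy', 295.96), ('cx', 251.084), ('cy', 192.981), ('k1', -0.051), ('tool_from_camera', [[-0.001, 0.961, 0.276, -69.694], [0.0, -0.276, 0.961, -129.375], [1.0, 0.001, -0.0, 0.855], [0.0, 0.0, 0.0, 1.0]]), ('shot', 3)]
```

View pics/top0.png

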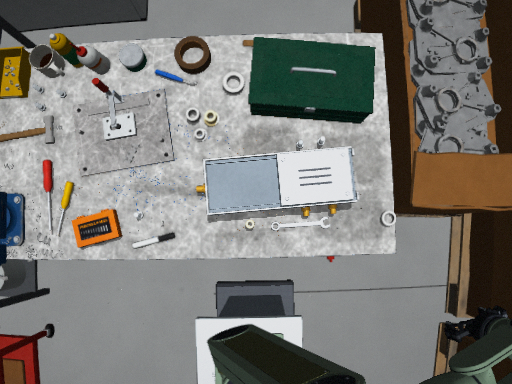

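View pics/side0.png

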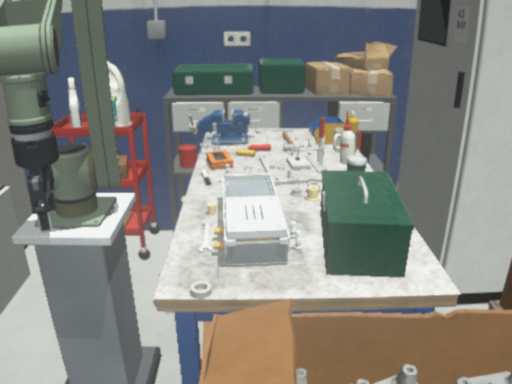

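View pics/wrist0.png

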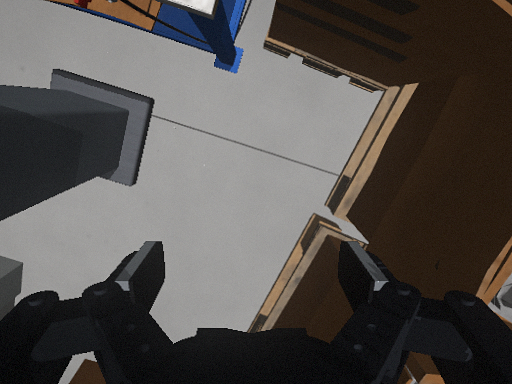

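The top view shows the box at columns 205–355, rows 148–215, with the cover on its right half (278–355). The right side is free apart from the flat bush at (388,218). I'll fit the box pose from zoomed crops.

```bash
python3 - <<'E'
import cv2
a=cv2.imread("pics/top0.png")[135:235,190:400]; cv2.imwrite("pics/topz.png",cv2.resize(a,None,fx=3.8,fy=3.8,interpolation=cv2.INTER_CUBIC))
a=cv2.imread("pics/side0.png")[165:305,180:320]; cv2.imwrite("pics/sidez.png",cv2.resize(a,None,fx=4.2,fy=4.2,interpolation=cv2.INTER_CUBIC))
E
```

```text
(no output)
```

View pics/topz.png

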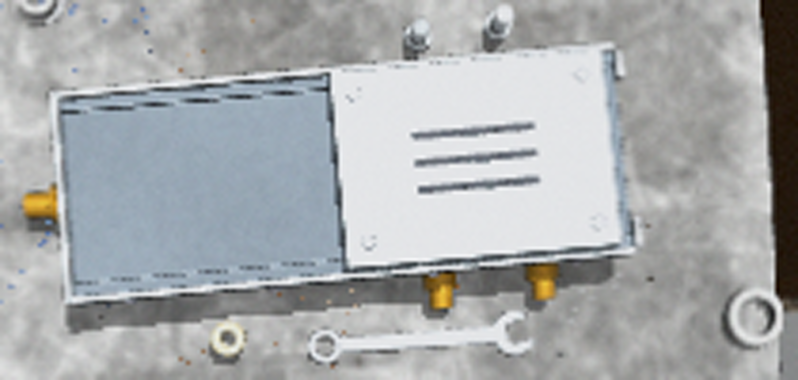

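View pics/sidez.png

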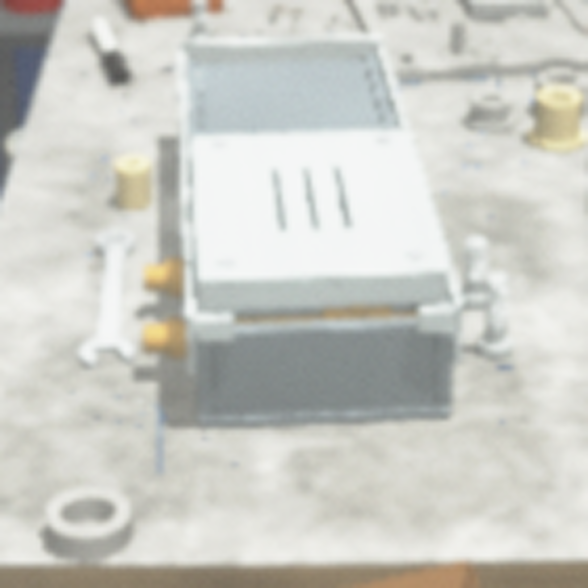

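```bash
cat > fit.py <<'E'
from h import *
from scipy.optimize import least_squares
ct=env.camera("top"); cs=env.camera("side")
T=lambda a,b:(190+a/3.8-.4,135+b/3.8-.4)
S=lambda a,b:(180+a/4.2-.4,165+b/4.2-.4)
obs=[(ct,T(52,92),(80,212,84),0),(ct,T(68,302),(-80,212,84),0),(ct,T(330,72),(73,102,94),1),(ct,T(345,270),(-73,102,94),1),(ct,T(608,48),(73,-102,94),1),(ct,T(625,246),(-73,-102,94),1),
(cs,S(196,283),(-73,-102,94),1),(cs,S(449,274),(73,-102,94),1),(cs,S(193,137),(-73,102,94),1),(cs,S(406,131),(73,102,94),1),(cs,S(193,420),(-80,-212,0),0),(cs,S(449,415),(80,-212,0),0)]
def W(p,X,m):
    x,y,z=X; y=y+(p[3] if m else 0); c,s=np.cos(p[2]),np.sin(p[2])
    return np.array([p[0]+c*x-s*y,p[1]+s*x+c*y,z])
f=lambda p:np.concatenate([proj(c,W(p,X,m))-uv for c,uv,X,m in obs])
r=least_squares(f,[550,-50,.1,-98]); p=r.x
print(p,np.round(r.fun.reshape(-1,2),1).tolist())
np.save("box.npy",p)
print("push",W(p,(0,-102,82),1),"stop",W(p,(0,210,82),0))
for l,z in [("bush_4",18),("bolt_1",50),("bush_5",34),("spanner_13",5)]:
    for q in env.regions_of(l,ct)[:4]: print(l,q["score"],np.round(at_z(ct,*q["bbox"][:2],z)))
E
python3 fit.py
```

```text
[ 5.49902907e+02 -1.00714737e+02  5.57190479e-02 -1.01934954e+02] [[-0.6, -0.5], [-1.0, 0.3], [0.7, 0.4], [1.2, -0.0], [-0.9, 1.1], [-0.1, 0.2], [-0.1, -0.8], [-0.1, -0.8], [-0.2, 0.1], [0.6, -0.1], [-1.0, 1.7], [2.1, 0.4]]
push [ 561.26009019 -304.33320287   82.        ] stop [538.20796101 108.95936319  82.        ]
bolt_1 0.59 [461. 312.  50.]
bolt_1 0.51 [ 666. -229.   50.]
spanner_13 0.64 [ 424. -171.    5.]
```

```bash
cat > st.py <<'E'
from h import *
s=env.sense(); p=np.load("box.npy"); R=Ro.from_rotvec(s["tool_rot"]).as_matrix()
c,sn=np.cos(p[2]),np.sin(p[2]); B=np.array([[c,-sn,0],[sn,c,0],[0,0,1]]); o=np.array([p[0],p[1],0])
def w2t(X): return R.T@(np.asarray(X)-s["ee_pos"])
def b2w(X): return o+B@np.asarray(X,float)
def show():
    print("t",round(s["time_s"],2),"ee",np.round(s["ee_pos"],1),"box",np.round(B.T@(s["ee_pos"]-o),1),"open",round(s["opening"],2),"F",np.round(s["force"],1))
    print("tool in box\n",np.round(B.T@R,3))
E
python3 - <<'E'
from st import *
show(); print(np.round(R,3))
t=b2w([0,-102-102-45,140]); print("target world",t,"tool",w2t(t))
E
```

```text
t 1.5 ee [ 176.4 -547.3  245.3] box [-397.8 -425.1  245.3] open 1.0 F [ 0.2 -0.   0.1]
tool in box
 [[-0.967  0.     0.253]
 [-0.253 -0.    -0.967]
 [ 0.    -1.     0.   ]]
[[-0.952  0.     0.307]
 [-0.307 -0.    -0.952]
 [ 0.    -1.     0.   ]]
target world [ 563.7697726 -349.3283126  140.       ] tool [-429.41515623  105.34110303  -69.56214182]
```

```bash
python3 -m crank '[[-31,0,-13,-9],[-62,0,-26,-18],[-93,0,-40,-28],[-124,0,-53,-37],[-155,0,-66,-47],[-186,0,-80,-56],[-217,0,-93,-66],[-248,0,-106,-75.3]]' 0; python3 - <<'E'
from st import *
show(); t=b2w([0,-249,140]); print("tool",w2t(t))
c=env.camera("wrist"); save(c,"w1")
E
```

```text
time_s: 2.5
ee_pos: [380.7, -369.6, 245.5]
tool_rot: [-1.237, 1.164, -1.165]
force: [0.5, 0.0, 0.2]
opening: 0.0
t 2.5 ee [ 380.7 -369.6  245.5] box [-183.9 -259.   245.5] open 0.0 F [0.5 0.  0.2]
tool in box
 [[ 0.005  0.     1.   ]
 [-1.    -0.     0.005]
 [ 0.    -1.     0.   ]]
tool [ -9.14010907 105.49634754 183.91755141]
```

View pics/w1.png

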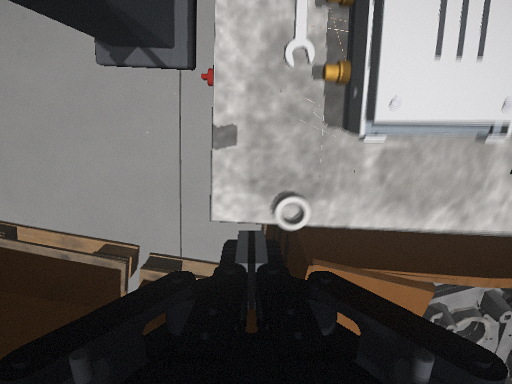

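Ring bush at (292,211) and the box's right end at around row 130; the carton lies beyond the bench edge. Next I move over to the right end of the box.

```bash
python3 -m crank '[[0,0,30,0],[-2,5,60,0],[-4,15,90,0],[-6,30,120,0],[-8,50,150,0],[-9,70,184,0],[-9,85,184,0],[-9,85,184,0]]'; python3 - <<'E'
from st import *
show()
c=env.camera("wrist"); save(c,"w2")
for l in ["cover","manifold"]:
  for r in env.regions_of(l,c)[:2]: print(l,r["score"],r["bbox"])
ps=(s["ee_pos"],s["tool_rot"])
for X in [(-73,-204,94),(73,-204,94),(-80,-212,70),(80,-212,70),(0,-204,91)]: print(X,proj(c,b2w(X),ps))
E
```

```text
time_s: 3.55
ee_pos: [561.9, -350.8, 158.7]
tool_rot: [-1.236, 1.172, -1.165]
force: [-0.2, -0.4, -0.5]
opening: 0.002
t 3.55 ee [ 561.9 -350.8  158.7] box [  -2.  -250.3  158.7] open 0.0 F [-0.2 -0.4 -0.5]
tool in box
 [[-0.001 -0.003  1.   ]
 [-1.     0.002 -0.001]
 [-0.002 -1.    -0.003]]
cover 0.72 [257.6, 71.7, 243.9, 143.4]
manifold 0.96 [254.8, 84.3, 254.5, 167.6]
(-73, -204, 94) [143.78670816 145.02225061]
(73, -204, 94) [365.81590464 145.15972365]
(-80, -212, 70) [146.82630721 152.02406988]
(80, -212, 70) [362.14081465 152.1628147 ]
(0, -204, 91) [254.71575688 144.21078457]
```

View pics/w2.png

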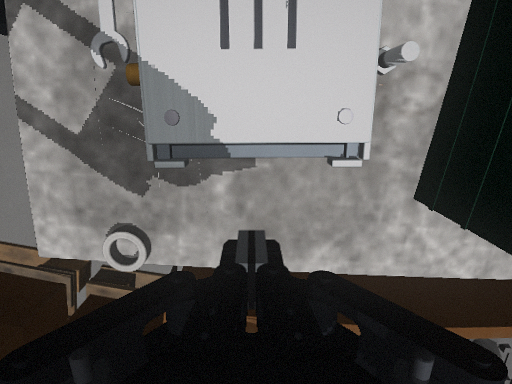

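```bash
python3 - <<'E'
import numpy as np; p=np.load("box.npy"); p[0]+=2.8; np.save("box.npy",p)
E
python3 -m crank '[[0,15,2,0],[0,30,4,0],[0,45,4.5,0],[0,60,4.5,0],[0,69,4.5,0],[0,69,4.5,0],[-10,69,4.5,0],[-20,69,4.5,0]]'; python3 - <<'E'
from st import *
show()
c=env.camera("side"); save(c,"s2")
a=c["image"][165:305,180:320,::-1]; cv2.imwrite("pics/s2z.png",cv2.resize(a,None,fx=4.2,fy=4.2,interpolation=cv2.INTER_CUBIC))
E
```

```text
time_s: 4.7
ee_pos: [566.7, -330.4, 92.0]
tool_rot: [-1.234, 1.168, -1.169]
force: [0.3, 0.1, 0.2]
opening: -0.002
t 4.7 ee [ 566.7 -330.4   92. ] box [   1.2 -230.1   92. ] open -0.0 F [0.3 0.1 0.2]
tool in box
 [[-0.001  0.001  1.   ]
 [-1.    -0.    -0.001]
 [ 0.    -1.     0.001]]
```

View pics/s2z.png

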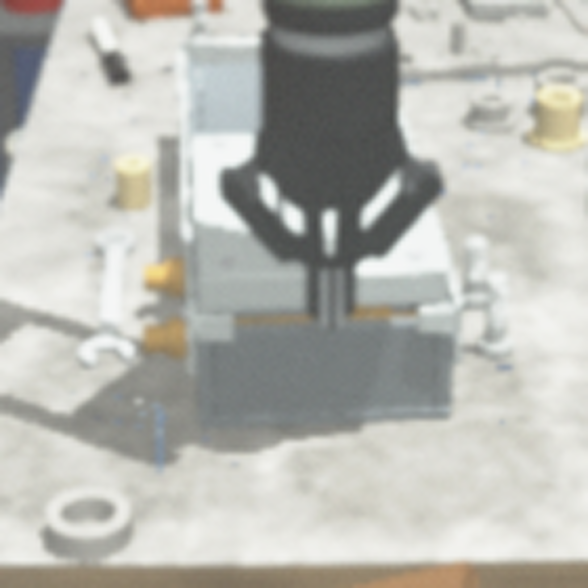

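The closed fingertips stand centred in front of the cover's end face (zoom 328,320), at the right height. Pushing now.

```bash
python3 -m crank '[[-5,2,0,0],[-10,2,0,0],[-16,2,0,0],[-22,2,0,0],[-29,2,0,0],[-36,2,0,0],[-43,2,0,0],[-50,2,0,0]]'; python3 - <<'E'
from st import *
show()
c=env.camera("top"); save(c,"t3")
a=c["image"][135:235,190:400,::-1]; cv2.imwrite("pics/t3z.png",cv2.resize(a,None,fx=3.8,fy=3.8,interpolation=cv2.INTER_CUBIC))
E
```

```text
time_s: 5.75
ee_pos: [563.8, -280.6, 89.4]
tool_rot: [-1.235, 1.168, -1.169]
force: [0.8, -2.0, -0.5]
opening: -0.001
t 5.75 ee [ 563.8 -280.6   89.4] box [   1.  -180.3   89.4] open -0.0 F [ 0.8 -2.  -0.5]
tool in box
 [[-0.  0.  1.]
 [-1. -0. -0.]
 [ 0. -1.  0.]]
```

View pics/t3z.png

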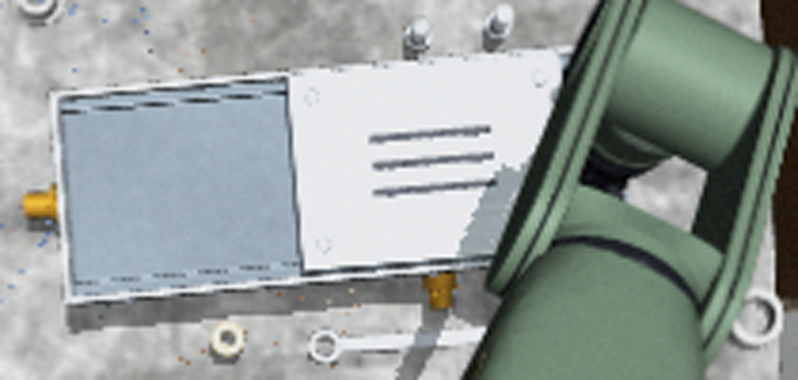

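The cover's left edge moved from 330 to 289 in the zoom (about 30 mm), straight, at 2 N. Continuing.

```bash
python3 -m crank '[[-8,0,0,0],[-16,0,0,0],[-24,0,0,0],[-32,0,0,0],[-40,0,0,0],[-48,0,0,0],[-56,0,0,0],[-64,0,0,0]]'; python3 -m crank '[[-8,0,0,0],[-16,0,0,0],[-24,0,0,0],[-32,0,0,0],[-40,0,0,0],[-48,0,0,0],[-56,0,0,0],[-64,0,0,0]]';  python3 - <<'E'
from st import *
show()
c=env.camera("top"); save(c,"t4")
a=c["image"][135:235,190:400,::-1]; cv2.imwrite("pics/t4z.png",cv2.resize(a,None,fx=3.8,fy=3.8,interpolation=cv2.INTER_CUBIC))
E
```

```text
time_s: 6.8
ee_pos: [560.3, -216.7, 89.4]
tool_rot: [-1.235, 1.168, -1.169]
force: [0.8, -3.0, -0.7]
opening: 0.004
time_s: 7.8
ee_pos: [556.7, -152.8, 89.4]
tool_rot: [-1.235, 1.168, -1.169]
force: [-0.3, -3.6, 1.1]
opening: 0.003
t 7.8 ee [ 556.7 -152.8   89.4] box [  1.1 -52.2  89.4] open 0.0 F [-0.3 -3.6  1.1]
tool in box
 [[-0.  0.  1.]
 [-1. -0. -0.]
 [ 0. -1.  0.]]
```

View pics/t4z.png

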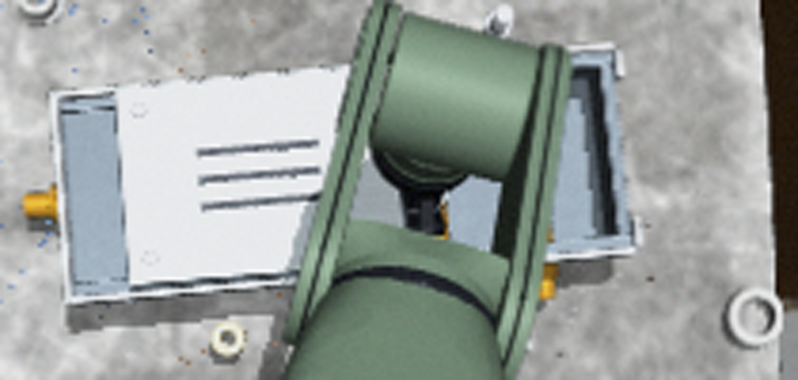

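Cover edge now at zoom column 120, end plate at ~62: about 43 mm left.

```bash
python3 -m crank '[[-7,0,0,0],[-14,0,0,0],[-20,0,0,0],[-25,0,0,0],[-29,0,0,0],[-33,0,0,0],[-36,0,0,0],[-38,0,0,0]]'; python3 -m crank '[[-1,0,0,0],[-2,0,0,0],[-3,0,0,0],[-4,0,0,0]]'
```

```text
time_s: 8.85
ee_pos: [554.6, -115.2, 89.3]
tool_rot: [-1.235, 1.168, -1.168]
force: [0.5, -4.3, 0.8]
opening: -0.002
time_s: 9.35
ee_pos: [554.4, -111.3, 89.3]
tool_rot: [-1.235, 1.168, -1.169]
force: [0.6, -3.0, 1.8]
opening: -0.002
```

```bash
python3 -m crank '[[-1,0,0,0],[-2,0,0,0],[-3,0,0,0]]';python3 -m crank '[[-1,0,0,0],[-2,0,0,0]]';python3 -m crank '[[-1,0,0,0],[-2,0,0,0]]'
```

```text
time_s: 9.72
ee_pos: [554.5, -109.1, 89.4]
tool_rot: [-1.236, 1.166, -1.17]
force: [0.7, -7.3, -0.2]
opening: 0.002
time_s: 9.98
ee_pos: [554.7, -109.0, 89.4]
tool_rot: [-1.239, 1.163, -1.171]
force: [0.9, -14.8, -0.2]
opening: -0.002
time_s: 10.22
ee_pos: [554.7, -108.9, 89.5]
tool_rot: [-1.242, 1.16, -1.173]
force: [0.8, -21.3, -1.0]
opening: 0.002
```

The force rises to 21 N without motion, so the cover is at the stop. Backing off, then looking at the bay.

```bash
python3 -m crank '[[5,0,0,0],[12,0,0,0],[25,-10,0,0],[45,-40,0,0],[65,-70,0,0],[85,-100,0,0],[107,-120,0,0],[107,-120,0,0]]'; python3 - <<'E'
from st import *
show(); ps=(s["ee_pos"],s["tool_rot"])
c=env.camera("wrist"); save(c,"w5")
for l in ["eye_pad","eye_lever","plain_lever","eye_pivot","cover"]:
  for r in env.regions_of(l,c)[:2]:
    b=r["bbox"]; print(l,round(r["score"],2),np.round(b,1), "box at z64", np.round(B.T@(at_z(c,b[0],b[1],64,ps)-o),1))
for y in (-147,-67): print(y,proj(c,b2w((25,y,64)),ps))
a=c["image"][:220,110:410,::-1]; cv2.imwrite("pics/w5z.png",cv2.resize(a,None,fx=2.6,fy=2.6,interpolation=cv2.INTER_CUBIC))
E
```

```text
time_s: 11.22
ee_pos: [560.7, -212.6, 211.4]
tool_rot: [-1.232, 1.166, -1.173]
force: [0.2, -0.3, 0.2]
opening: 0.003
t 11.22 ee [ 560.7 -212.6  211.4] box [   1.8 -112.1  211.4] open 0.0 F [ 0.2 -0.3  0.2]
tool in box
 [[-0.003  0.004  1.   ]
 [-1.    -0.002 -0.003]
 [ 0.002 -1.     0.004]]
eye_pad 0.57 [249.6 134.8  71.4  34.2] box at z64 [  1.  -66.8  64. ]
eye_pad 0.43 [352.1 196.8  33.2  25.6] box at z64 [ 101.6 -126.9   64. ]
eye_lever 0.95 [248.3 135.5  74.6  30.6] box at z64 [ -0.2 -67.4  64. ]
eye_lever 0.52 [255.1 216.1  59.2  26.8] box at z64 [   6.2 -146.7   64. ]
plain_lever 0.56 [255.8 218.4  59.7  24.3] box at z64 [   6.9 -149.1   64. ]
eye_pivot 0.6 [246.6 134.9 120.1  35.5] box at z64 [ -1.8 -66.9  64. ]
eye_pivot 0.4 [254.7 216.5  61.4  28.6] box at z64 [   5.8 -147.1   64. ]
cover 0.76 [247.   28.8 195.   57.5] box at z64 [-1.  22.7 64. ]
-147 [273.96763466 216.34868321]
-67 [275.62985319 134.9711446 ]
```

View pics/w5.png

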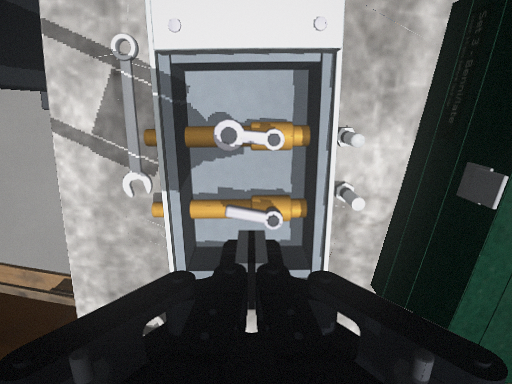

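View pics/w5z.png

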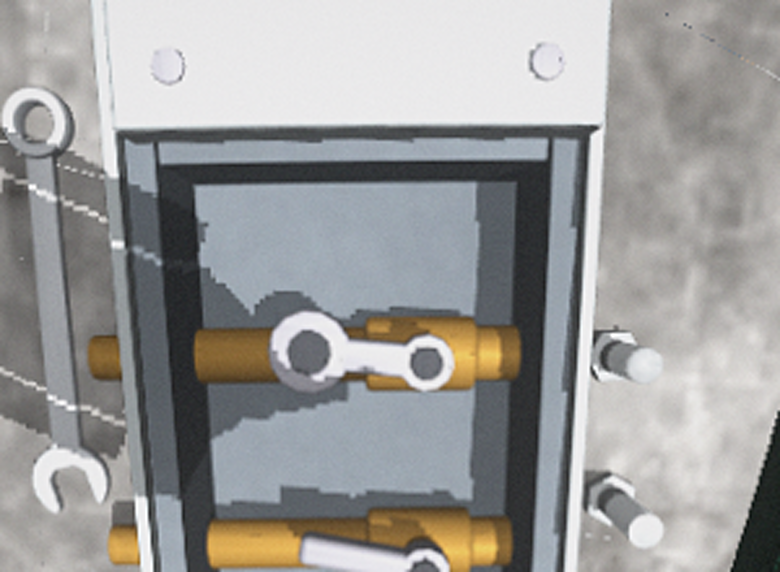

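The marked valve (round eye at (228,134), pivot (274,139)) is the left one, y = −67. The plain lever's tip is at (228,211), pivot (274,219). The cover's edge is at the bay edge. I'll insert the closed fingers between the two levers.

```bash
python3 -m crank '[[-2,15,-8,0],[-4,35,-16,0],[-6,55,-25,0],[-6,75,-25,0],[-6,90,-25,0],[-6,100,-25,0],[-6,100,-25,0]]'; python3 - <<'E'
from st import *
show(); ps=(s["ee_pos"],s["tool_rot"]); print(s["joint_pos"])
c=env.camera("wrist"); save(c,"w6")
for l in ["eye_lever","plain_lever"]:
  for r in env.regions_of(l,c)[:2]:
    b=r["bbox"]; print(l,round(r["score"],2),np.round(b,1), "box at z64", np.round(B.T@(at_z(c,b[0],b[1],64,ps)-o),1))
for X in [(25,-147,64),(25,-67,64),(-24,-107,64)]: print(X,proj(c,b2w(X),ps))
E
```

```text
time_s: 12.4
ee_pos: [534.4, -206.3, 108.6]
tool_rot: [-1.236, 1.17, -1.167]
force: [-0.1, 0.6, -0.0]
opening: 0.002
t 12.4 ee [ 534.4 -206.3  108.6] box [ -24.2 -104.4  108.6] open 0.0 F [-0.1  0.6 -0. ]
tool in box
 [[-0.    -0.001  1.   ]
 [-1.     0.001 -0.   ]
 [-0.001 -1.    -0.001]]
[-3.88460510e-01  4.35116662e-01  1.75959358e+00 -7.84610119e-05
  9.48337505e-01 -4.43843108e-01]
plain_lever 0.5 [308.5 274.8  41.4  13.1] box at z64 [  14. -142.   64.]
(25, -147, 64) [324.33031552 281.2122742 ]
(25, -67, 64) [333.82916958 163.84424547]
(-24, -107, 64) [251.72597588 226.21223855]
```

View pics/w6.png

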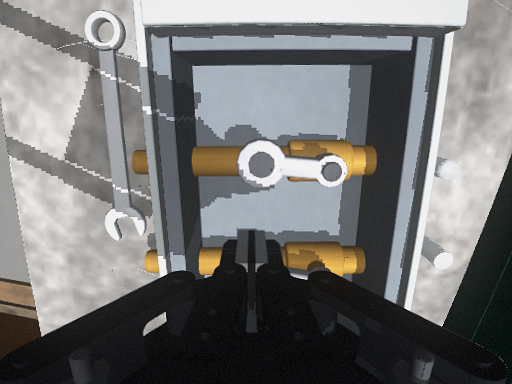

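The closed fingertips (250,235) sit between the disc (262,163) and the plain lever (~315,270). The pivot shows about 7 px low, so I shift the box frame by −3.5 mm in y and finish the descent.

```bash
python3 - <<'E'
import numpy as np; p=np.load("box.npy"); p[1]-=3.5; np.save("box.npy",p)
E
python3 -m crank '[[0,10,0,0],[0,20,0,0],[0,30,0,0],[0,40,0,0],[0,45.5,0,0],[0,45.5,0,0]]'; python3 - <<'E'
from st import *
show()
F=[(-23.5,-93),(-29,-75.5),(-29.6,-58.4),(-18.7,-39),(-4.5,-28),(2,-28)]
for x,y in F: print(np.round(w2t(b2w((x,y,63))),1))
E
```

```text
time_s: 13.3
ee_pos: [534.4, -206.5, 63.3]
tool_rot: [-1.235, 1.169, -1.168]
force: [0.6, -0.1, 0.4]
opening: -0.0
t 13.3 ee [ 534.4 -206.5   63.3] box [ -24.  -101.1   63.3] open -0.0 F [ 0.6 -0.1  0.4]
tool in box
 [[-0.    -0.001  1.   ]
 [-1.     0.    -0.   ]
 [-0.    -1.    -0.001]]
[-8.1  0.3  0.5]
[-25.6   0.3  -5.1]
[-42.7   0.3  -5.7]
[-62.1   0.3   5.2]
[-73.1   0.3  19.4]
[-73.1   0.3  25.9]
```

```bash
python3 -m crank '[[-4,0,0,0],[-8,0,0,0],[-12,0,-1,0],[-16,0,-2,0],[-20,0,-4,0],[-25,0,-5,0],[-30,0,-6,0],[-35,0,-6,0]]'; python3 - <<'E'
from st import *
show()
c=env.camera("wrist"); save(c,"w7")
E
```

```text
time_s: 14.3
ee_pos: [526.5, -171.6, 63.8]
tool_rot: [-1.235, 1.168, -1.168]
force: [0.7, -3.1, -0.2]
opening: 0.002
t 14.3 ee [ 526.5 -171.6   63.8] box [-30.  -65.9  63.8] open 0.0 F [ 0.7 -3.1 -0.2]
tool in box
 [[-0. -0.  1.]
 [-1. -0. -0.]
 [ 0. -1. -0.]]
```

View pics/w7.png

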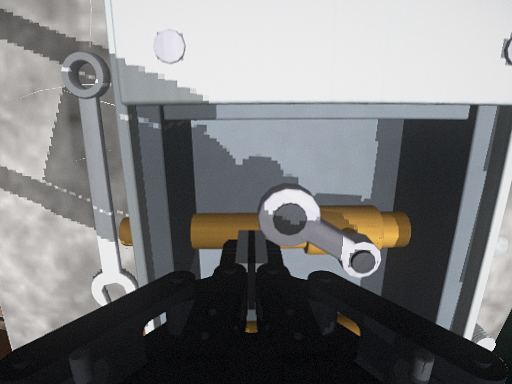

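The disc has swung to (290,215) about the pivot (361,261), roughly 0.57 rad, at 3 N. Continuing round the arc.

```bash
python3 -m crank '[[-4,0,0,0],[-8,0,1,0],[-12,0,2,0],[-16,0,4,0],[-20,0,6,0],[-23,0,8,0],[-26,0,10,0],[-28,0,12,0]]'; python3 - <<'E'
from st import *
show()
c=env.camera("wrist"); save(c,"w8")
E
```

```text
time_s: 15.35
ee_pos: [536.9, -143.0, 63.7]
tool_rot: [-1.235, 1.169, -1.168]
force: [0.0, -1.7, 0.4]
opening: 0.002
t 15.35 ee [ 536.9 -143.    63.7] box [-17.9 -37.8  63.7] open 0.0 F [ 0.  -1.7  0.4]
tool in box
 [[-0.    -0.001  1.   ]
 [-1.     0.    -0.   ]
 [-0.    -1.    -0.001]]
```

View pics/w8.png

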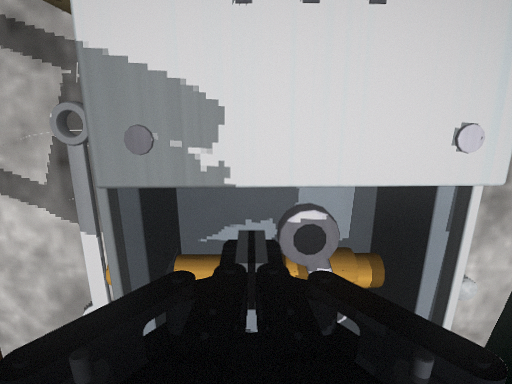

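```bash
python3 -m crank '[[-2,0,2,0],[-4,0,4,0],[-6,0,6,0],[-7,0,8,0],[-8,0,10,0],[-8,0,12,0],[-8,0,13,0],[-8,0,14,0]]'; python3 -m crank '[[0,0,1,0],[0,0,2,0]]'; python3 -m crank '[[0,0,1,0],[0,0,2,0]]'
```

```text
time_s: 16.4
ee_pos: [549.7, -133.9, 63.6]
tool_rot: [-1.236, 1.171, -1.166]
force: [-5.1, 2.6, 1.5]
opening: -0.0
time_s: 16.65
ee_pos: [549.9, -133.8, 63.4]
tool_rot: [-1.239, 1.174, -1.164]
force: [-10.3, 1.9, 4.7]
opening: 0.005
time_s: 16.9
ee_pos: [550.2, -133.7, 63.4]
tool_rot: [-1.241, 1.176, -1.162]
force: [-13.9, 1.0, 7.3]
opening: -0.001
```

Force reaches 14 N with no further motion, which fits the hard stop. Retreating the way I came, then checking.

```bash
python3 -m crank '[[0,0,-5,0],[2,0,-10,0],[4,0,-18,0],[6,-10,-20,0],[10,-30,-20,0],[20,-60,-20,0],[40,-95,-15,0],[65,-130,-5,0]]'; python3 -m crank '[[15,-15,5,0],[20,-20,5,0],[20,-20,5,0]]'; cat > chk.py <<'E'
from st import *
show(); ps=(s["ee_pos"],s["tool_rot"])
c=env.camera("wrist"); save(c,"w9")
for l in ["eye_lever","plain_lever"]:
  for r in env.regions_of(l,c)[:2]:
    b=r["bbox"]; print(l,round(r["score"],2),np.round(b,1), "box at z64", np.round(B.T@(at_z(c,b[0],b[1],64,ps)-o),1))
a=c["image"][:230,110:410,::-1]; cv2.imwrite("pics/w9z.png",cv2.resize(a,None,fx=2.6,fy=2.6,interpolation=cv2.INTER_CUBIC))
E
python3 chk.py
```

```text
time_s: 17.9
ee_pos: [553.5, -200.0, 195.9]
tool_rot: [-1.234, 1.167, -1.169]
force: [0.1, -0.2, -0.1]
opening: -0.001
time_s: 18.27
ee_pos: [559.0, -219.1, 213.8]
tool_rot: [-1.235, 1.169, -1.169]
force: [0.0, -0.4, -0.0]
opening: 0.0
t 18.27 ee [ 559.  -219.1  213.8] box [-1.000e-01 -1.151e+02  2.138e+02] open 0.0 F [ 0.  -0.4 -0. ]
tool in box
 [[-0.001 -0.     1.   ]
 [-1.     0.    -0.001]
 [-0.    -1.    -0.   ]]
eye_lever 0.97 [278.  107.1  35.8  75.8] box at z64 [ 24.2 -44.8  64. ]
plain_lever 0.72 [257.9 210.3  62.   28.5] box at z64 [   6.5 -144.    64. ]
```

View pics/w9z.png

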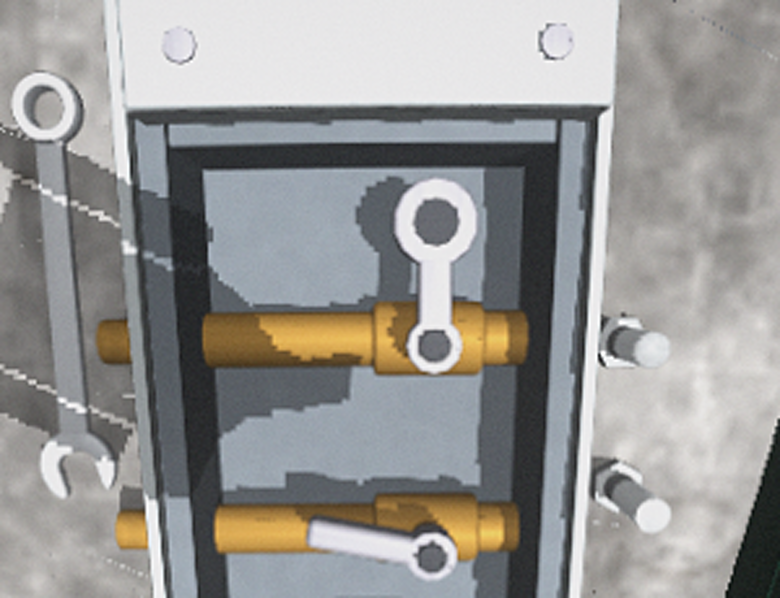

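The marked lever is crosswise: disc at (436,222), pivot at (435,345). The plain lever is unchanged, (312,535)–(432,555). I'll clear the arm and check the cover at the end stop from above.

```bash
python3 -m crank '[[20,-15,-10,0],[45,-30,-40,0],[70,-40,-80,0],[95,-45,-120,0],[120,-45,-160,0],[145,-45,-200,0],[165,-45,-230,0],[165,-45,-230,0]]'; python3 - <<'E'
from st import *
show()
c=env.camera("top"); save(c,"t9")
a=c["image"][135:235,190:400,::-1]; cv2.imwrite("pics/t9z.png",cv2.resize(a,None,fx=3.8,fy=3.8,interpolation=cv2.INTER_CUBIC))
c=env.camera("side")
a=c["image"][165:305,180:320,::-1]; cv2.imwrite("pics/s9z.png",cv2.resize(a,None,fx=4.2,fy=4.2,interpolation=cv2.INTER_CUBIC))
E
```

```text
time_s: 19.42
ee_pos: [336.5, -398.4, 259.6]
tool_rot: [-1.234, 1.171, -1.172]
force: [-0.9, 0.2, 1.2]
opening: 0.006
t 19.43 ee [ 336.5 -398.4  259.6] box [-232.3 -281.7  259.6] open 0.01 F [-0.9  0.2  1.2]
tool in box
 [[-0.004 -0.     1.   ]
 [-1.    -0.001 -0.004]
 [ 0.001 -1.    -0.   ]]
```

View pics/t9z.png

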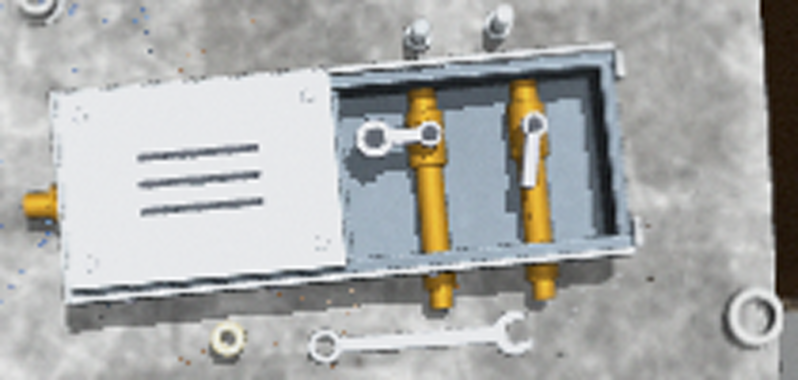

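View pics/s9z.png

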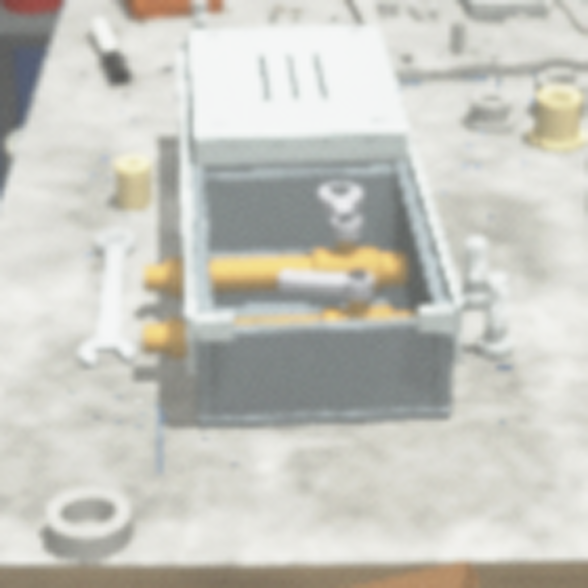

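The cover lies flat against the end plate (left edge at zoom column ~60) and both valves are revealed. The marked lever points left along the box, and the bush, spanner, bolts and ring are where they were. Handing in.

```bash
python3 -c "
from bench import env
print(env.close_job())"
```

```text
the job is handed in; nothing more can be done
None
```

I pushed the cover along its runners to the left end stop, then pushed the disc lever clockwise to its stop, and handed the job in at about 19.5 s of the 51 s allowed.

- **Cover:** With closed fingers it slid at 2 to 4 N. At the end plate the force rose to 21 N with no further movement. The last top and side views show it flat against the end plate, with both valves revealed.
- **Marked lever:** It was the left of the two valves (y = −67 mm in the box's frame). At the stop the force rose to 14 N with no further movement. The last wrist view shows it at about 1.57 rad, crosswise to its pipe.
- **Left alone:** The plain lever looks unchanged at about 0.17 rad. The loose things in the last top and side views stand as they were. `bolt_3`, left of the box, was not in those close-ups, and I did not check it separately.
- **One disagreement:** My first fit of the box position was about 3 mm off in x and 3.5 mm off in y. The wrist pictures showed this, and I corrected it before the contacts where it mattered.

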